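# Gauge the flange with the bench micrometer

### The job

Slide the round flange that lies on the bed of the bench micrometer in between its anvil and spindle, up against the two stop pins. Then turn the four-spoked ratchet wheel so that the spindle closes on the flange, and carry on until the ratchet has slipped by a quarter turn or somewhat more, but less than a full turn; leave the flange clamped there and do not disturb the nut and the tube piece on the bed.

Things in the scene. Friction and masses are not known exactly. Their poses are not given: they have to be found in the camera images.
- gauge: Bench micrometer, fixed. Origin on the work surface below the measuring centre; x = measuring axis (49 mm up), z up. Steel bed x -90 to 90, y -45 to 255 mm, top at z = 42 mm: the open apron on the +y side is the flange's way in. Sleeve, thimble and ratchet wheel stick out beyond the bed on the -x side, with free space on both sides of the wheel
- seat (a point): the measuring centre between anvil and spindle (gauge x = y = 0), 48 mm above the work surface: the flange's centre belongs here
- anvil: fixed anvil, a steel rod of 12 mm on the measuring axis; its origin is the centre of its flat face, which looks to the gauge's -x and stands at gauge x = 31 mm
- spindle: moving spindle, steel rod of 12 mm on the measuring axis; origin at the centre of its flat face, which looks to the gauge's +x and is at gauge x = -41 mm when joint thimble reads 0; moves along +x as the thimble turns, 18 mm a turn, and stays where it is left
- thimble (a joint): angle of the marked aluminium thimble (25 mm thick), in rad; grows as the spindle closes, 2.86 mm per rad; needs 0.035 N m to turn. It starts between 0 and 2
- ratchet (a joint): angle, rad, by which the ratchet wheel has slipped on the thimble; 0 at the start. The wheel carries the thimble with it until the spindle presses the part with about 9 N, then it slips (at 0.06 N m): this grows while the thimble stands
- wheel_hub (a point): centre of the upright ratchet wheel, on the measuring axis, 142 mm to gauge -x when thimble reads 0 (moves with the spindle). Axis = gauge x. 4 spokes 90 deg apart, 8 mm thick, with 12 mm black balls centred 30 mm out; outer radius 36. Thimble and ratchet at 0: spokes at 45 deg. Closes clockwise seen from the wheel's end: upper spokes move to gauge -y. Thimble radius 12.5, hub 11 mm
- flange_c (a point): centre (half-way up) of the flange, a flat steel disc 62 mm across and 12 mm thick with a centre hole and four small holes, 0.24 kg, lying loose on the bed's apron
- nut_c (a point): centre of a loose hex nut, 34 mm over its corners, 16 mm high, on the bed to one side of the flange's way in; leave it
- tube_c (a point): centre of a loose short piece of tube, 16 mm thick and 30 mm long, lying on the bed to the other side of the flange's way in; leave it
- flange: the same flange; origin at the centre of its underside, z up
- bed_origin (a point): point on the bed's top at gauge x = y = 0. Two grey heads, 30 x 40 mm, tops 32 mm above this point, stand at gauge x = -72 and x = 60, y = 0. Two upright stop pins, 8 mm thick, 12 mm high, stand at x = +-18, y = -30: a 62 mm flange that touches both is centred on the measuring axis
There are look-alikes about, which are no part of the job. There is more than one size of the flange; the job needs the largest.

How it is judged:
By the outcome, as a careful person would: the job done as asked, in the order asked, and still so for the second after the job is handed in, with the robot touching nothing.
It also fails if it takes over 61 s, if anything falls off the work surface, if the arm or the gripper's body presses on something with over 40 N, if the wrist force passes 120 N, or if a joint passes its speed limit or range.

### The arm

A 6-joint arm with a two-finger parallel gripper is mounted at the origin on a cart in front of the work surface, level with it; the furniture and walls round the work are solid. World frame = base frame: x ahead of the robot, y to its left, z up, the work surface at z = 0. Lengths are in m, angles in rad, forces in N, time in s.
With the tool pointing down it reaches from about 0.375 to 0.925 m from the base axis. Payload 5.7 kg.
Tool frame: the origin (TCP) lies at the very end of the fingers, on their centre line; the grasp point (between the pads) lies 19 mm behind it; z points along the fingers, y is the line along which they close (so a half turn about z gives the same grasp; the last joint's range is limited). The gripper opens to 88 mm and grips with 3 to 60 N. Pads are 20 mm wide; open, the fingers measure 115 mm over their backs; the gripper's body (75 mm by 178 mm) begins 61 mm behind the grasp point.
Start: joints at [1.015, 0.359, 1.51, -0, 1.272, -0.115], TCP at [0.256, 0.543, 0.223] pointing down, gripper open.
Joint ranges: [-2.97, 2.97], [-1.01, 2.36], [0.21, 2.38], [-0.96, 4.11], [0.2, 2.71], [-2.98, 2.98]. Speed limits (rad/s): [2.39, 2.39, 3.14, 3.14, 3.14, 3.14].

### API

Orientations are given as a unit quaternion [x, y, z, w].
In Python, from workcell import env gives the robot as it stands.
- The arm moves only by the tool apply_moves, never from a script. Its argument "rows" is a list of rows, each a list of 7 numbers: the turn, a rotation vector about the world's x, y, z in rad, then the shift along the world's x, y, z in cm, then the gripper's target within -1 to 1 (shut at 1, half-way at 0, fully open at -1). A call has 1 to 12 rows; each row is the pose to reach, as a shift and turn from the pose commanded when the call began; what a row does not reach only later rows make up. A row lasts 1/10 s, in which the tool goes at most 50 mm and 8.59 degrees, less where a joint would pass 70% of its speed; a pose out of reach is approached as far as the arm can. A call with a gripper value outside its range is refused whole. The fingers move at their own pace and stop on an object; "newtons" is the grip in N (left out, the last holds). Time passes only in rows, so rows that repeat a pose let the fingers close. It gives the time, the measured TCP pose, the force, the opening and the grip force at its end, in the units of the state.
- env.get_obs(): the state, without advancing time (a new reading comes with each control period).
- env.snapshot(name): name is "scene" or "top" or "wrist"; returns a dict with "pixels" (420x560x3 uint8, red, green, blue), "range_z" (420x560 float32, m along the optical axis (not along the pixel's ray), 0 where there is no reading), "fx", "fy", "cx", "cy" (pixels), "D" ([k1, k2, p1, p2, k3] as OpenCV has them; the pictures are not rectified), "world_to_cam" (4x4, takes a point from world to camera coordinates); the wrist camera has in their place "mount" (4x4, takes a point from camera to tool coordinates, whose origin is the TCP and whose axes are the flange's). Camera axes: x right, y down, z forward; pixel columns grow to the right and rows downward; lengths in m; the calibration is good to about 2 mm. A picture is of the moment at which its call begins: read the wrist's pose just before it.
- env.hand_in(): hands the job in; it is judged then, once.
Trained networks look in a picture, given as the dict that the camera call returned (one of the last four; its "shot" number tells which), for a name from the list of things; names that differ only in an ending like _2 or _b are one class to them, and where a whole thing is asked for, a point or a joint stands for the part that bears it (a point fixed in the world has none). Each returns a list of dicts, best first, with "conf" (0 to 1); they miss things now and then, are a little off and sometimes report something else, mostly with a low value. They report only what shows in the picture. A call takes as long as a camera call. They do not tell look-alikes from the thing itself.
- env.search_frame(thing, picture): "uv" ([column, row] in pixels, amid what is visible of it).
The state is a dict: "t": time; "joint_positions": joint angles; "qvel": joint speeds; "tau": joint torques, N m; "ee_pos": TCP position; "eef_rot": TCP orientation; "contact_force": force on the tool from outside, world axes, zero at the start; "wrist_torque": the same for the moment, N m; "grip_width": finger opening in m; "finger_force": force on a finger pad.
Only numpy, scipy, OpenCV 4.12 (cv2) and the standard library are available. Lean on these libraries where they do the work, as an engineer would, in place of code of your own. Each camera call takes 0.05 s, during which the arm holds its last target. There are 200 camera calls.

## Working session

There is one attempt and no reset: what is moved stays moved. The work goes in short steps, Python scripts to look and compute and a tool call to move; the robot and the scene stay as the last step left them, time stands still between calls to the robot, and variables do not carry over. Pictures are saved under pics/ and viewed, at most 10 in all, crops included, and the job is handed in when it is done.

Besides the shell and the picture viewer there is one more tool, called by a JSON object that holds its "method" and its "body". apply_moves: Moves the arm, as the interface text tells. Its arguments: {"type":"object","properties":{"rows":{"type":"array","items":{"type":"array","items":{"type":"number"}}},"newtons":{"type":"number"}},"required":["rows"]}

```bash
mkdir -p pics; ls
cat > h.py <<'E'
import numpy as np, cv2, json
from workcell import env
def px2w(s,uv,z=None,W2C=None):
    K=np.array([[s['fx'],0,s['cx']],[0,s['fy'],s['cy']],[0,0,1]])
    W=np.array(s['world_to_cam']) if W2C is None else W2C
    C=np.linalg.inv(W)
    n=cv2.undistortPoints(np.array(uv,float).reshape(-1,1,2),K,np.array(s['D'],float)).reshape(-1,2)
    out=[]
    for (a,b),p in zip(n,np.array(uv).reshape(-1,2)):
        d=C[:3,:3]@[a,b,1]; o=C[:3,3]
        if z is None: t=s['range_z'][int(round(p[1])),int(round(p[0]))]
        else: t=(z-o[2])/d[2]
        out.append(o+t*d)
    return np.array(out)
def w2px(s,P,W2C=None):
    K=np.array([[s['fx'],0,s['cx']],[0,s['fy'],s['cy']],[0,0,1]])
    W=np.array(s['world_to_cam']) if W2C is None else W2C
    r,_=cv2.Rodrigues(W[:3,:3])
    return cv2.projectPoints(np.array(P,float).reshape(-1,1,3),r,W[:3,3],K,np.array(s['D'],float))[0].reshape(-1,2)
def save(s,n,crop=None,scale=1):
    im=s['pixels'][:,:,::-1]
    if crop: im=im[crop[1]:crop[3],crop[0]:crop[2]]
    cv2.imwrite('pics/'+n,cv2.resize(im,None,fx=scale,fy=scale,interpolation=cv2.INTER_CUBIC))
E
python3 - <<'E'
from h import *
ims=[]
for n in ['scene','top']:
    s=env.snapshot(n)
    save(s,n+'.png')
    for th in ['gauge','flange','nut_c','tube_c','wheel_hub','anvil','spindle','thimble']:
        r=env.search_frame(th,s)
        for d in r[:4]:
            print(n,th,np.round(d['uv']),round(d['conf'],2),np.round(px2w(s,[d['uv']])[0],3))
print(env.get_obs())
E
```

```text
pics
scene gauge [274. 201.] 0.56 [0.57  0.068 0.043]
scene gauge [254. 204.] 0.21 [0.53  0.074 0.057]
scene flange [230. 169.] 0.93 [0.574 0.176 0.052]
scene flange [230. 312.] 0.6 [ 0.382 -0.015 -0.001]
scene flange [386. 254.] 0.6 [ 0.62  -0.123  0.007]
scene nut_c [306. 174.] 0.51 [0.646 0.062 0.057]
scene tube_c [273. 198.] 0.5 [0.575 0.075 0.041]
scene tube_c [252. 204.] 0.47 [0.53  0.079 0.056]
scene wheel_hub [248. 249.] 0.82 [0.452 0.012 0.057]
scene anvil [225. 171.] 0.5 [0.564 0.178 0.053]
scene anvil [330. 200.] 0.43 [ 0.623 -0.006  0.051]
scene spindle [250. 246.] 0.97 [0.458 0.014 0.059]
scene thimble [249. 246.] 0.9 [0.458 0.017 0.056]
top flange [218. 179.] 0.91 [0.567 0.176 0.055]
top flange [308. 266.] 0.56 [ 0.386 -0.017  0.009]
top flange [351. 162.] 0.54 [ 0.618 -0.111  0.009]
top nut_c [272. 138.] 0.71 [0.66  0.064 0.039]
top tube_c [266. 194.] 0.49 [0.537 0.076 0.055]
top wheel_hub [293. 233.] 0.61 [0.457 0.017 0.057]
top anvil [219. 176.] 0.74 [0.574 0.174 0.055]
top anvil [266. 193.] 0.3 [0.538 0.075 0.054]
top spindle [287. 228.] 0.77 [0.466 0.029 0.052]
top thimble [296. 232.] 0.92 [0.46  0.01  0.001]
top thimble [255. 160.] 0.57 [0.612 0.1   0.04 ]
top thimble [208. 178.] 0.51 [0.569 0.196 0.054]
{'t': 0.9, 'joint_positions': array([ 1.01492203e+00,  3.58778668e-01,  1.51036729e+00,  8.96282344e-06,
        1.27251786e+00, -1.15104370e-01]), 'qvel': array([-0.00018466, -0.00086798,  0.00115299, -0.00065061, -0.00032757,
       -0.00220562]), 'tau': array([-1.06639473e-03, -5.15331888e+01, -2.71132028e+01,  6.76985155e-02,
        2.45606789e-02, -3.71040483e-05]), 'ee_pos': array([0.25597885, 0.54263654, 0.22264796]), 'eef_rot': array([ 2.18606576e-01,  9.75813078e-01, -3.21911787e-05, -1.57604828e-05]), 'contact_force': array([0.24847634, 1.41087645, 0.21406113]), 'wrist_torque': array([-0.0142241 , -0.03374107, -0.01261481]), 'finger_force': 0.0, 'grip_width': 0.08765263806433932}
```

View pics/scene.png

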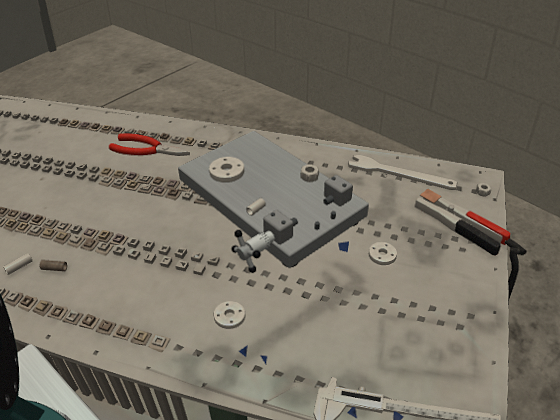

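View pics/top.png

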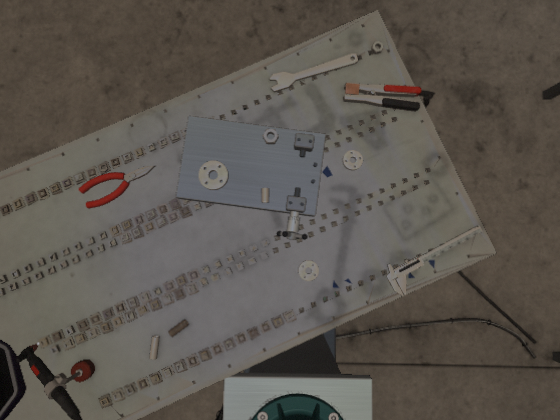

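The scene view shows the bed with its heads and pins, and the ratchet wheel at about (248,247). Flange candidates in the top picture:
- (213,174), large, on the bed
- (308,270), small, on the table
- (353,159), small, on the table

I choose the one on the bed. Other look-alikes are the second nut at (377,47) and tubes at (155,347) and (179,327). Next I measure the gauge and check the choice in a close crop.

```bash
cat >> h.py <<'E'
def cloud(s,W2C=None):
    H,Wd=s['range_z'].shape
    K=np.array([[s['fx'],0,s['cx']],[0,s['fy'],s['cy']],[0,0,1]])
    u,v=np.meshgrid(np.arange(Wd),np.arange(H))
    n=cv2.undistortPoints(np.stack([u,v],-1).reshape(-1,1,2).astype(float),K,np.array(s['D'],float)).reshape(-1,2)
    z=s['range_z'].reshape(-1); C=np.linalg.inv(np.array(s['world_to_cam']) if W2C is None else W2C)
    P=np.c_[n*z[:,None],z]@C[:3,:3].T+C[:3,3]
    P[z<=0]=np.nan
    return P.reshape(H,Wd,3)
def wristW2C(s,o):
    from scipy.spatial.transform import Rotation as R
    T=np.eye(4);T[:3,:3]=R.from_quat(o['eef_rot']).as_matrix();T[:3,3]=o['ee_pos']
    return np.linalg.inv(T@np.array(s['mount']))
E
python3 - <<'E'
from h import *
for n in ['top','scene']:
    s=env.snapshot(n);P=cloud(s)
    reg=(P[...,0]>.4)&(P[...,0]<.76)&(P[...,1]>-.1)&(P[...,1]<.32)
    def comps(lo,hi,mina):
        m=(reg&(P[...,2]>lo)&(P[...,2]<hi)).astype(np.uint8)
        k,l,st,c=cv2.connectedComponentsWithStats(m)
        for i in range(1,k):
            if st[i,4]>=mina:
                q=P[l==i]; r=cv2.minAreaRect((q[:,:2]*1000).astype(np.float32))
                print(n,lo,'npx',st[i,4],'uv',c[i].round(),'mean',q.mean(0).round(4),'rect',np.round(r[0]),np.round(r[1]),round(r[2],1),'z',np.median(q[:,2]).round(4))
    comps(.034,.1,500); comps(.049,.063,15); comps(.067,.085,15)
s=env.snapshot('top'); save(s,'crop.png',(170,100,340,260),4)
E
```

```text
top 0.034 npx 11979 uv [252. 167.] mean [0.5952 0.1051 0.0442] rect [574. 112.] [301. 236.] 83.3 z 0.0414
top 0.049 npx 144 uv [270. 136.] mean [0.6607 0.0674 0.0565] rect [661.  67.] [29. 32.] 0.6 z 0.0569
top 0.049 npx 69 uv [302. 151.] mean [ 6.295e-01 -6.000e-04  5.420e-02] rect [628.  -0.] [38. 17.] 80.5 z 0.0537
top 0.049 npx 589 uv [213. 175.] mean [0.5767 0.1863 0.0531] rect [577. 186.] [61. 60.] 14.5 z 0.0531
top 0.049 npx 49 uv [297. 191.] mean [0.5439 0.009  0.0531] rect [544.   9.] [11. 19.] 79.5 z 0.0531
top 0.049 npx 98 uv [265. 194.] mean [0.5359 0.0766 0.0556] rect [536.  77.] [28. 13.] 1.2 z 0.0558
top 0.049 npx 312 uv [293. 225.] mean [0.4731 0.0164 0.0572] rect [476.  15.] [63. 31.] 2.9 z 0.0575
top 0.067 npx 274 uv [304. 141.] mean [ 0.6474 -0.003   0.0731] rect [648.  -3.] [40. 30.] 83.6 z 0.0731
top 0.067 npx 282 uv [296. 203.] mean [0.5171 0.0123 0.073 ] rect [517.  12.] [40. 30.] 83.6 z 0.0732
top 0.067 npx 30 uv [285. 234.] mean [0.4547 0.0329 0.0774] rect [454.  33.] [12. 10.] 47.0 z 0.0786
top 0.067 npx 15 uv [305. 236.] mean [ 0.4506 -0.0063  0.0678] rect 
[... 691 characters left out ...]
 220.] mean [0.5473 0.0057 0.053 ] rect [548.   6.] [11.  9.] 71.1 z 0.0533
scene 0.049 npx 25 uv [317. 223.] mean [ 0.565  -0.0252  0.0528] rect [566. -25.] [7. 8.] 72.0 z 0.0531
scene 0.049 npx 678 uv [261. 241.] mean [0.4775 0.0101 0.0572] rect [484.  10.] [85. 42.] 1.9 z 0.0578
scene 0.067 npx 331 uv [338. 185.] mean [ 0.643  -0.0069  0.0725] rect [645.  -5.] [40. 31.] 85.4 z 0.0728
scene 0.067 npx 421 uv [277. 221.] mean [0.5126 0.0092 0.0733] rect [515.  11.] [40. 30.] 85.1 z 0.0738
scene 0.067 npx 74 uv [238. 234.] mean [0.4517 0.0309 0.0758] rect [452.  32.] [10. 13.] 14.5 z 0.0767
scene 0.067 npx 24 uv [256. 252.] mean [ 0.4475 -0.0084  0.0688] rect [448.  -9.] [8. 8.] 10.8 z 0.0686
```

View pics/crop.png

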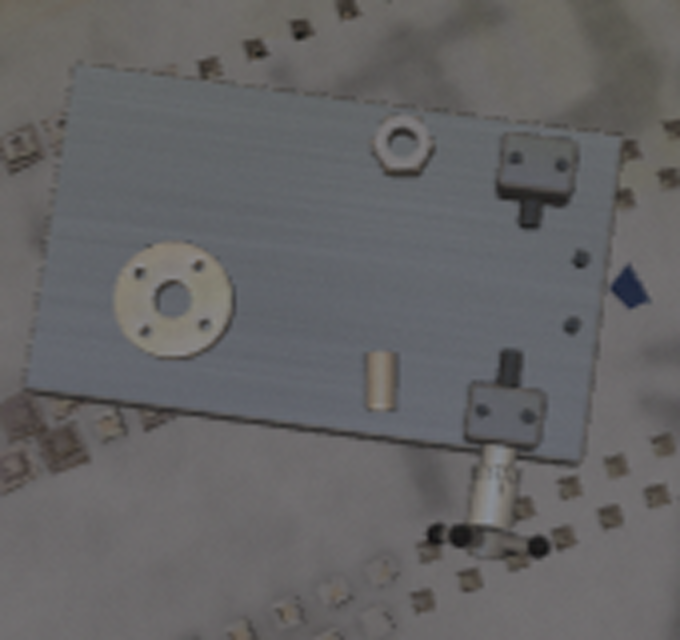

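The crop shows the full-size flange, about 61 mm, on the apron at crop (174,300). The nut is at (403,145), the tube at (381,381), the pins at (580,260) and (571,325), and the wheel at about (487,540). So this is the right flange. From the depth data:
- Gauge origin is about (587, 3) mm, with yaw about -6.6°.
- The thimble is already at about 1.85 rad.

I'll move above the flange with the jaws along gauge x.

{"method": "apply_moves", "body": {"rows": [[0,0,-1.245,32,-35.7,0,-1],[0,0,-1.245,32,-35.7,0,-1],[0,0,-1.245,32,-35.7,0,-1],[0,0,-1.245,32,-35.7,0,-1],[0,0,-1.245,32,-35.7,0,-1],[0,0,-1.245,32,-35.7,0,-1],[0,0,-1.245,32,-35.7,0,-1],[0,0,-1.245,32,-35.7,0,-1],[0,0,-1.245,32,-35.7,0,-1],[0,0,-1.245,32,-35.7,0,-1],[0,0,-1.245,32,-35.7,0,-1],[0,0,-1.245,32,-35.7,0,-1]], "newtons": 12}}

```text
t: 2.25
ee_pos: [0.576, 0.1852, 0.2224]
eef_rot: [0.747, 0.665, -0.0, -0.0]
contact_force: [-0.2, -0.4, 1.0]
grip_width: 0.0879
finger_force: 0.0
```

Run:
```python
from h import *
from scipy.spatial.transform import Rotation as R
o=env.get_obs();s=env.snapshot('wrist');W=wristW2C(s,o)
M=R.from_quat(o['eef_rot']).as_matrix();print(o['t'],o['ee_pos'],np.degrees(np.arctan2(M[1,1],M[0,1])),M[:,2])
print(np.array(s['mount']).round(3), np.linalg.inv(W)[:3,3])
save(s,'w1.png'); P=cloud(s,W)
np.save('P.npy',P)
def comps(lo,hi,mina):
    m=((P[...,2]>lo)&(P[...,2]<hi)).astype(np.uint8)
    k,l,st,c=cv2.connectedComponentsWithStats(m)
    for i in range(1,k):
        if st[i,4]>=mina:
            q=P[l==i]; r=cv2.minAreaRect((q[:,:2]*1000).astype(np.float32))
            print(lo,st[i,4],'uv',c[i].round(),'rect',np.round(r[0]),np.round(r[1]),round(r[2],1),'z',np.median(q[:,2]).round(4))
comps(.037,.046,500);comps(.049,.063,40);comps(.067,.085,40)
```

```text
2.25 [0.57596782 0.18522294 0.22236515] -6.680291464090321 [-8.98684441e-04  3.53940835e-04 -9.99999534e-01]
[[-0.001 -0.97  -0.241  0.065]
 [ 1.    -0.001  0.     0.   ]
 [-0.    -0.241  0.97  -0.162]
 [ 0.     0.     0.     1.   ]] [0.58383576 0.24936944 0.38443097]
0.037 29182 uv [317. 198.] rect [608. 159.] [196. 181.] 83.3 z 0.042
0.037 3486 uv [309. 360.] rect [584. -10.] [ 55. 110.] 83.2 z 0.042
0.049 2911 uv [284. 188.] rect [577. 186.] [61. 62.] 71.5 z 0.0539
0.049 185 uv [371. 291.] rect [653.  71.] [20. 11.] 81.5 z 0.0579
0.049 261 uv [256. 295.] rect [536.  81.] [ 7. 30.] 89.1 z 0.0552
0.049 1520 uv [220. 354.] rect [499.  14.] [ 38. 109.] 88.7 z 0.057
0.049 423 uv [361. 349.] rect [640.   6.] [45. 24.] 43.9 z 0.0547
0.049 45 uv [297. 378.] rect [568. -22.] [5. 8.] 86.4 z 0.0533
0.049 40 uv [331. 378.] rect [604. -27.] [5. 7.] 84.6 z 0.0533
0.067 1042 uv [245. 366.] rect [518.  12.] [40. 30.] 82.1 z 0.074
0.067 973 uv [375. 364.] rect [649.  -2.] [37. 30.] 82.6 z 0.0741
0.067 118 uv [180. 357.] rect [456.  35.] [10. 11.] 40.3 z 0.0787
0.067 58 uv [185. 386.] rect [451.  -6.] [ 8. 10.] 73.1 z 0.0682
```

View pics/w1.png

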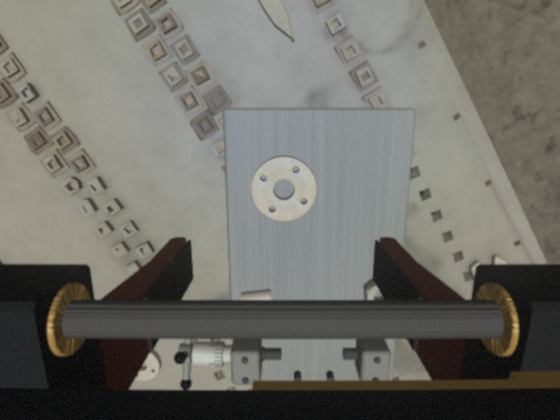

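The wrist view shows the flange at (284,188), with the tube at (256,295), the nut at (371,291) and the pins at (297,378) and (331,378). The refined gauge origin is (589, 4). I'll grip the flange and slide it onto the centre line at gauge y=105.

{"method": "apply_moves", "body": {"rows": [[0,0,0,0.1,0.05,-5,-1],[0,0,0,0.1,0.05,-10,-1],[0,0,0,0.1,0.05,-15,-1],[0,0,0,0.1,0.05,-17.6,-1],[0,0,0,0.1,0.05,-17.6,-1],[0,0,0,0.1,0.05,-17.6,1],[0,0,0,0.1,0.05,-17.6,1],[0,0,0,0.1,0.05,-17.6,1],[0,0,0,0.1,0.05,-17.6,1],[0,0,0,0.1,0.05,-17.6,1],[0,0,0,0.1,0.05,-17.6,1]], "newtons": 12}}

```text
t: 3.4
ee_pos: [0.5771, 0.1865, 0.0471]
eef_rot: [0.747, 0.665, 0.0, -0.0]
contact_force: [-1.6, 1.7, 3.1]
grip_width: 0.0599
finger_force: 12.0
```

{"method": "apply_moves", "body": {"rows": [[0,0,0,0.4,-1.3,0,1],[0,0,0,0.8,-2.6,0,1],[0,0,0,1.2,-3.9,0,1],[0,0,0,1.5,-5.2,0,1],[0,0,0,1.9,-6.5,0,1],[0,0,0,2.3,-7.8,0,1],[0,0,0,2.3,-7.8,0,1],[0,0,0,2.3,-7.8,0,-0.7],[0,0,0,2.3,-7.8,0,-0.7],[0,0,0,2.3,-7.8,0,-0.7],[0,0,0,2.3,-7.8,5,-0.7]]}}

```text
t: 4.5
ee_pos: [0.5945, 0.1075, 0.0908]
eef_rot: [0.747, 0.665, -0.005, -0.004]
contact_force: [0.0, 0.1, -0.4]
grip_width: 0.0748
finger_force: 0.0
```

```bash
cat > fl.py <<'E'
from h import *
import sys
o=env.get_obs();s=env.snapshot('wrist');W=wristW2C(s,o)
print(o['t'],o['ee_pos'].round(4),o['contact_force'].round(1))
P=cloud(s,W); G=P-[.589,.004,0]
gx=G[...,0]*.9934-G[...,1]*.1149; gy=G[...,0]*.1149+G[...,1]*.9934
def comps(lo,hi,mina):
    m=((P[...,2]>lo)&(P[...,2]<hi)&(abs(gx)<.17)&(abs(gy)<.25)).astype(np.uint8)
    k,l,st,c=cv2.connectedComponentsWithStats(m)
    for i in range(1,k):
        if st[i,4]>=mina:
            a,b=gx[l==i]*1000,gy[l==i]*1000
            print(lo,st[i,4],'uv',c[i].round(),'gx %.1f..%.1f gy %.1f..%.1f'%(a.min(),a.max(),b.min(),b.max()),'z',np.median(P[l==i][:,2]).round(4))
comps(.049,.063,40);comps(.067,.082,40)
if len(sys.argv)>1: save(s,sys.argv[1])
E
python3 fl.py
```

```text
4.5 [0.5945 0.1075 0.0908] [ 0.   0.1 -0.4]
0.049 7384 uv [295. 234.] gx -30.6..31.1 gy 70.9..132.7 z 0.054
0.049 297 uv [416. 270.] gx 62.5..79.3 gy 73.2..87.8 z 0.0576
0.049 390 uv [210. 289.] gx -58.4..-44.8 gy 60.3..75.1 z 0.0571
0.049 1077 uv [200. 368.] gx -82.1..-35.6 gy -6.6..20.3 z 0.0543
0.049 775 uv [374. 366.] gx 31.3..68.6 gy 0.1..20.0 z 0.0544
0.067 799 uv [177. 381.] gx -85.2..-56.7 gy 7.5..20.4 z 0.0729
0.067 261 uv [388. 377.] gx 44.9..68.7 gy 14.2..19.9 z 0.0699
```

```bash
python3 fl.py w2.png | head -3
```

```text
4.55 [0.6016 0.1083 0.1019] [ 1.9 -0.1  4.6]
0.049 6669 uv [281. 231.] gx -30.4..31.2 gy 70.7..132.6 z 0.0539
0.049 157 uv [206. 288.] gx -53.3..-44.9 gy 59.6..75.2 z 0.0568
```

View pics/w2.png

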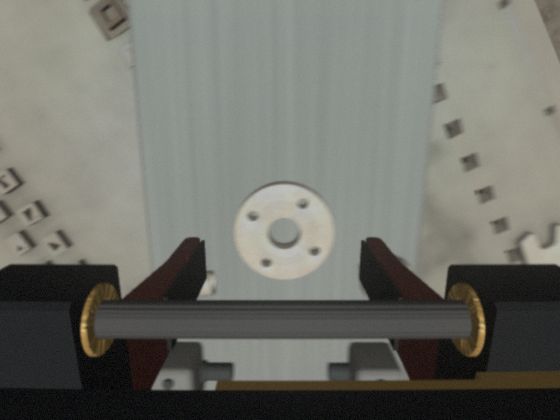

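The flange is centred at (284,231), clear of the fingers. Next I go behind it with the fingers 30 mm apart, forming a V, and push.

{"method": "apply_moves", "body": {"rows": [[0,0,0,0.4,4.8,0,0.32],[0,0,0,0.4,4.8,0,0.32],[0,0,0,0.4,4.8,0,0.32],[0,0,0,0.4,4.8,-2.5,0.32],[0,0,0,0.4,4.8,-4.9,0.32],[0,0,0,0.4,4.8,-4.9,0.32],[0,0,0,0.4,4.8,-4.9,0.32]], "newtons": 20}}

```text
t: 5.3
ee_pos: [0.6033, 0.1553, 0.0472]
eef_rot: [0.747, 0.665, -0.001, -0.0]
contact_force: [-0.4, 0.1, -0.5]
grip_width: 0.0302
finger_force: 0.0
```

{"method": "apply_moves", "body": {"rows": [[0,0,0,-0.1,-1.0,0,0.32],[0,0,0,-0.2,-2.0,0,0.32],[0,0,0,-0.3,-3.0,0,0.32],[0,0,0,-0.45,-4.0,0,0.32],[0,0,0,-0.6,-5.0,0,0.32],[0,0,0,-0.7,-6.0,0,0.32],[0,0,0,-0.8,-7.0,0,0.32],[0,0,0,-0.9,-7.6,0,0.32],[0,0,0,-1.0,-8.2,0,0.32],[0,0,0,-1.0,-8.2,0,0.32]]}}

```text
t: 6.3
ee_pos: [0.5942, 0.073, 0.0478]
eef_rot: [0.747, 0.665, 0.0, 0.0]
contact_force: [1.0, 1.2, 0.9]
grip_width: 0.0301
finger_force: 1.1
```

```bash
python3 fl.py
```

```text
6.3 [0.5942 0.073  0.0478] [1.  1.2 0.9]
0.049 1956 uv [428. 245.] gx 49.5..79.9 gy 66.3..87.6 z 0.0579
0.049 2348 uv [282. 276.] gx -26.3..21.3 gy 47.9..80.3 z 0.0539
0.049 833 uv [160. 258.] gx -76.3..-46.0 gy 68.8..75.2 z 0.0545
0.049 3406 uv [282. 359.] gx -27.8..22.5 gy 3.6..29.2 z 0.0539
0.049 1375 uv [ 41. 375.] gx -144.8..-108.7 gy 2.5..12.7 z 0.0559
0.067 488 uv [238. 266.] gx -27.3..-17.4 gy 58.9..80.2 z 0.0748
0.067 476 uv [327. 266.] gx 12.2..22.0 gy 58.5..80.2 z 0.0751
```

{"method": "apply_moves", "body": {"rows": [[0,0,0,0,-0.7,0,0.32],[0,0,0,0,-1.4,0,0.32],[0,0,0,-0.1,-2.1,0,0.32],[0,0,0,-0.15,-2.6,0,0.32],[0,0,0,-0.15,-2.6,0,0.32]]}}

```text
t: 6.85
ee_pos: [0.5921, 0.0469, 0.0474]
eef_rot: [0.747, 0.665, -0.001, -0.0]
contact_force: [0.3, 0.1, -0.2]
grip_width: 0.0301
finger_force: 0.3
```

```bash
python3 fl.py w3.png
python3 - <<'E'
from h import *
s=env.snapshot('top');P=cloud(s)
m=((abs(P[...,2]-.053)<.004)&(abs(P[...,0]-.59)<.045)&(abs(P[...,1]-.01)<.06))
q=P[m];print(q.min(0),q.max(0),len(q)); 
a=s['pixels'][110:230,230:340,::-1]
w=cv2.imread('pics/w3.png'); a=cv2.resize(a,(385,420),interpolation=cv2.INTER_CUBIC)
cv2.imwrite('pics/c3.png',cv2.resize(np.hstack([w,a]),None,fx=.84,fy=.84))
E
```

```text
6.85 [0.5921 0.0469 0.0474] [ 0.3  0.1 -0.2]
0.049 3615 uv [432. 204.] gx 49.7..81.3 gy 53.6..87.7 z 0.0581
0.049 2331 uv [151. 215.] gx -76.2..-44.8 gy 55.8..75.1 z 0.0567
0.049 2310 uv [282. 276.] gx -25.5..22.1 gy 22.2..54.1 z 0.054
0.049 1837 uv [ 32. 354.] gx -138.1..-106.7 gy -22.7..8.9 z 0.0601
0.049 3441 uv [282. 359.] gx -27.2..23.8 gy -22.3..3.8 z 0.0539
0.067 490 uv [238. 266.] gx -26.6..-16.4 gy 32.9..54.3 z 0.0749
0.067 484 uv [327. 266.] gx 13.1..23.1 gy 32.1..54.1 z 0.0749
[ 0.54529326 -0.01946385  0.04909865] [0.63345479 0.01618592 0.05693916] 342
```

View pics/c3.png

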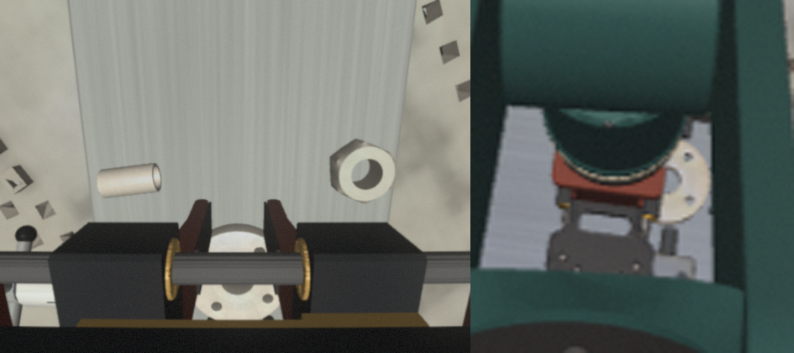

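The left half (wrist) shows the flange at about (240,260) between the heads, with nut (363,173) and tube (128,180) untouched. The right half is mostly blocked by the arm. Next is a flat push with closed fingers so the pins centre it.

{"method": "apply_moves", "body": {"rows": [[0,0,0,0.3,1.3,0,0.32],[0,0,0,0.3,1.3,0,1],[0,0,0,0.3,1.3,0,1],[0,0,0,0.3,1.3,0,1],[0,0,0,0.3,0.8,0,1],[0,0,0,0.2,0.4,0,1],[0,0,0,0.2,0.1,0,1],[0,0,0,0.2,0,0,1],[0,0,0,0.2,-0.1,0,1],[0,0,0,0.2,-0.2,0,1],[0,0,0,0.2,-0.3,0,1]]}}

```text
t: 8.05
ee_pos: [0.5945, 0.0452, 0.0476]
eef_rot: [0.747, 0.665, 0.0, -0.0]
contact_force: [-0.7, 1.9, 0.1]
grip_width: 0.0003
finger_force: 1.0
```

{"method": "apply_moves", "body": {"rows": [[0,0,0,0,-0.1,0,1],[0,0,0,0,-0.1,0,1]]}}

```text
t: 8.25
ee_pos: [0.5946, 0.0442, 0.0476]
eef_rot: [0.747, 0.665, 0.0, -0.0]
contact_force: [0.1, 2.7, -0.3]
grip_width: 0.0004
finger_force: 1.2
```

{"method": "apply_moves", "body": {"rows": [[0,0,0,0,-0.1,0,1],[0,0,0,0,-0.1,0,1]]}}

```text
t: 8.45
ee_pos: [0.5949, 0.0437, 0.0477]
eef_rot: [0.747, 0.665, 0.001, -0.0]
contact_force: [0.4, 4.9, -0.5]
grip_width: 0.0006
finger_force: 2.5
```

{"method": "apply_moves", "body": {"rows": [[0,0,0,0,-0.15,0,1],[0,0,0,0,-0.3,0,1],[0,0,0,0,-0.3,0,1]]}}

```text
t: 8.75
ee_pos: [0.5957, 0.0427, 0.0478]
eef_rot: [0.747, 0.665, 0.002, -0.001]
contact_force: [2.9, 13.0, -1.4]
grip_width: 0.0004
finger_force: 6.6
```

{"method": "apply_moves", "body": {"rows": [[0,0,0,0.1,1.5,0,1],[0,0,0,0.1,1.5,4,1],[0,0,0,0.3,3.5,9,1],[0,0,0,0.5,5,13,1],[0,0,0,0.5,6,14,1],[0,0,0,0.5,6,14,1],[0,0,0,0.5,6,14,1]]}}

```text
t: 9.45
ee_pos: [0.5984, 0.0998, 0.1863]
eef_rot: [0.746, 0.666, -0.001, -0.0]
contact_force: [0.2, -0.4, 0.0]
grip_width: 0.0005
finger_force: 0.0
```

```bash
python3 fl.py w4.png
```

```text
9.45 [0.5984 0.0998 0.1863] [ 0.2 -0.4  0. ]
0.049 926 uv [361. 227.] gx 49.7..81.0 gy 53.6..87.8 z 0.0581
0.049 637 uv [214. 232.] gx -76.5..-44.8 gy 56.1..75.0 z 0.0567
0.049 151 uv [137. 294.] gx -144.4..-125.2 gy 3.1..11.5 z 0.054
0.067 78 uv [124. 296.] gx -141.3..-130.1 gy 10.9..19.7 z 0.0772
```

View pics/w4.png

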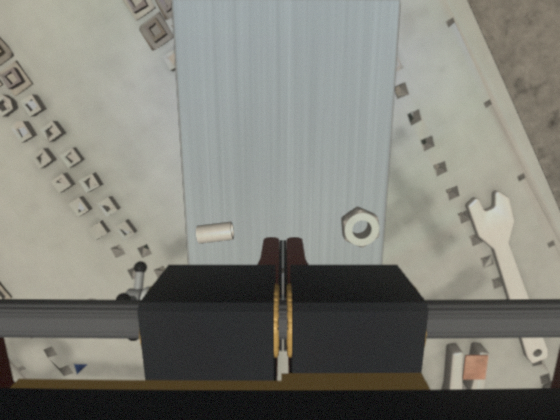

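The view shows tube (214,232) and nut (361,227) unmoved; the closed fingers hide the flange. The push ended at 13 N against the pins. Now the wheel: I approach on the +y side of its upper spoke.

{"method": "apply_moves", "body": {"rows": [[0,0,0,-4.6,-1.4,0,1],[0,0,0,-9.2,-2.8,0,1],[0,0,0,-13.9,-4.3,0,1],[0,0,0,-13.9,-4.3,-4,1],[0,0,0,-13.9,-4.3,-8.5,1],[0,0,0,-13.9,-4.3,-12,1],[0,0,0,-13.9,-4.3,-12,1],[0,0,0,-13.9,-4.3,-12,1]]}}

```text
t: 10.3
ee_pos: [0.4589, 0.0567, 0.0666]
eef_rot: [0.747, 0.665, -0.002, -0.001]
contact_force: [-0.2, -0.6, 0.1]
grip_width: 0.0006
finger_force: 0.0
```

```bash
cat > tp.py <<'E'
from h import *
import sys
s=env.snapshot('top');t=env.snapshot('scene');print(env.get_obs()['ee_pos'].round(4),env.get_obs()['contact_force'].round(1))
a=cv2.resize(s['pixels'][110:260,235:340,::-1],None,fx=3.6,fy=3.6,interpolation=cv2.INTER_CUBIC)
b=cv2.resize(t['pixels'][160:290,215:360,::-1],(420,a.shape[0]),interpolation=cv2.INTER_CUBIC)
cv2.imwrite('pics/'+sys.argv[1],np.hstack([a,b]))
for n,s in [('top',s),('scene',t)]:
    P=cloud(s);G=P-[.589,.004,0]
    gx=G[...,0]*.9934-G[...,1]*.1149; gy=G[...,0]*.1149+G[...,1]*.9934
    m=((abs(P[...,2]-.0525)<.0035)&(abs(gx)<.06)&(abs(gy)<.045)).astype(np.uint8)
    a,b=1000*gx[m>0],1000*gy[m>0]
    print(n,len(a),'gx',a.min().round(1),a.max().round(1),'gy',b.min().round(1),b.max().round(1))
    for y0 in (-24,-12,12,20): 
        k=abs(b-y0)<3; print(y0,a[k].min().round(1),a[k].max().round(1))if k.any() else 0
E
python3 tp.py c5.png
```

```text
[0.4613 0.0569 0.0684] [-0.7  0.3  0. ]
top 624 gx -30.7 47.3 gy -33.5 29.8
-24 -22.7 20.0
-12 -29.9 45.5
12 -25.2 44.8
20 -23.4 47.3
scene 935 gx -47.5 59.7 gy -35.1 28.3
-24 -25.1 58.5
-12 -32.2 44.3
12 -31.5 43.4
20 -26.2 21.9
```

View pics/c5.png

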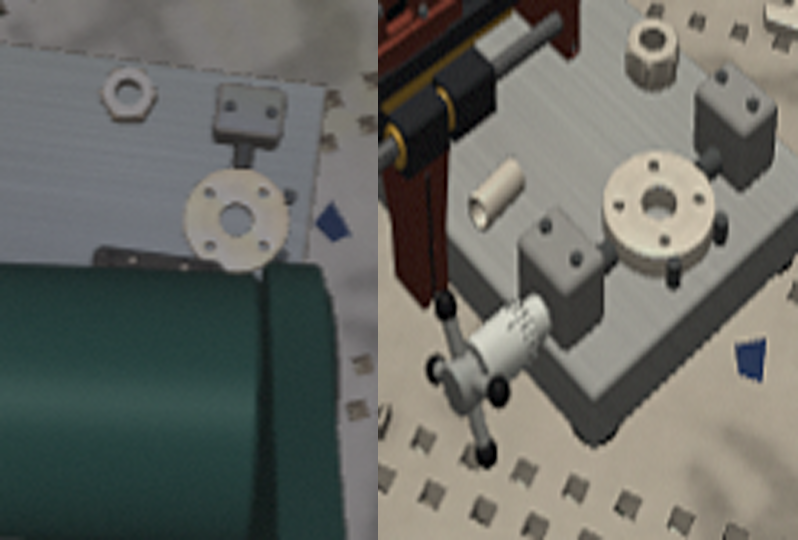

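The scene half shows the flange seated at about (656,205), close to both pins (673,272) and (720,228) and at the anvil (708,160). The finger is on the +y side of the upper spoke, whose ball is at (447,305). First stroke.

{"method": "apply_moves", "body": {"rows": [[0,0,0,-0.1,-0.7,0,1],[0,0,0,-0.2,-1.4,0,1],[0,0,0,-0.2,-2.1,0,1],[0,0,0,-0.3,-2.8,0,1],[0,0,0,-0.4,-3.5,0,1],[0,0,0,-0.5,-4.1,0,1],[0,0,0,-0.5,-4.1,0,1]]}}

```text
t: 11.1
ee_pos: [0.4552, 0.0152, 0.0676]
eef_rot: [0.747, 0.665, -0.0, -0.0]
contact_force: [0.6, 0.4, 0.7]
grip_width: 0.0003
finger_force: 0.4
```

{"method": "apply_moves", "body": {"rows": [[0,0,0,0,0,3,1],[0,0,0,0,0,3,1],[0,0,0,0.5,4.5,3,1],[0,0,0,0.5,4.5,3,1]]}}

```text
t: 11.5
ee_pos: [0.4606, 0.0639, 0.0974]
eef_rot: [0.746, 0.666, 0.0, -0.0]
contact_force: [-0.1, -0.1, -0.1]
grip_width: 0.0007
finger_force: 0.0
```

```bash
python3 tp.py c6.png
```

```text
[0.4599 0.0616 0.0971] [-0.6 -0.5  0.2]
top 522 gx -24.5 47.5 gy -33.9 29.8
-24 -11.9 20.7
-12 -13.4 45.0
12 -22.8 44.6
20 -19.1 47.5
scene 952 gx -46.6 59.8 gy -35.1 28.3
-24 -25.8 59.8
-12 -33.0 44.5
12 -30.7 43.5
20 -26.8 18.2
```

View pics/c6.png

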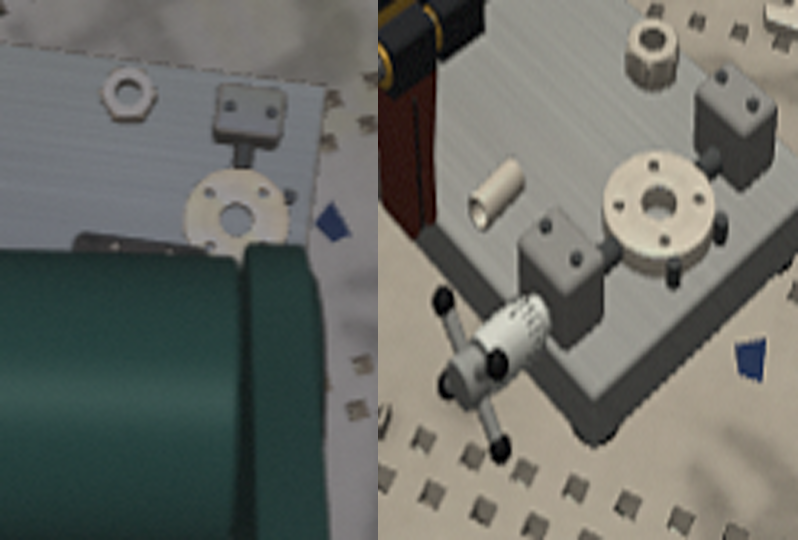

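The scene half shows the wheel turned about three quarters of a spoke pitch, with balls now at (443,298) and (497,360) and the flange still seated at (656,205). Second stroke, then I measure the balls.

{"method": "apply_moves", "body": {"rows": [[0,0,0,0,0,-3,1],[0,0,0,0,0,-3,1],[0,0,0,-0.1,-0.7,-3,1],[0,0,0,-0.2,-1.4,-3,1],[0,0,0,-0.2,-2.1,-3,1],[0,0,0,-0.3,-2.8,-3,1],[0,0,0,-0.4,-3.5,-3,1],[0,0,0,-0.5,-4.1,-3,1],[0,0,0,-0.5,-4.5,-3,1],[0,0,0,-0.5,-4.5,-3,1]]}}

```text
t: 12.6
ee_pos: [0.4547, 0.0155, 0.0675]
eef_rot: [0.747, 0.665, -0.001, -0.0]
contact_force: [-0.7, 0.6, 2.3]
grip_width: 0.0005
finger_force: 0.8
```

{"method": "apply_moves", "body": {"rows": [[0,0,0,0,0,3,1],[0,0,0,0,0,3,1],[0,0,0,0.5,4.5,3,1],[0,0,0,0.5,4.5,3,1]]}}

```text
t: 13.0
ee_pos: [0.4604, 0.0638, 0.0974]
eef_rot: [0.746, 0.666, 0.0, -0.0]
contact_force: [-0.5, -1.3, 0.1]
grip_width: 0.0006
finger_force: 0.0
```

```bash
cat > bl.py <<'E'
from h import *
s=env.snapshot('scene');P=cloud(s);G=P-[.5875,.003,0]
gx=1000*(G[...,0]*.9934-G[...,1]*.1149); gy=1000*(G[...,0]*.1149+G[...,1]*.9934);z=1000*P[...,2]
r=np.hypot(gy,z-49)
dark=s['pixels'].max(2)<45
m=((gx>-155)&(gx<-120)&(r>22)&(r<38)&dark).astype(np.uint8)
k,l,st,c=cv2.connectedComponentsWithStats(m)
for i in range(1,k):
    if st[i,4]>8:
        q=l==i; a,b=gy[q].mean(),z[q].mean()-49
        print(st[i,4],c[i].round(),'gx %.1f'%gx[q].mean(),'r %.0f phi(deg from up to +y) %.0f'%(np.hypot(a,b),np.degrees(np.arctan2(a,b))))
q=(abs(z-74)<2)&(abs(gy)<25)&(gx>-95)&(gx<-50);print('head gx',gx[q].min(),gx[q].max())
E
python3 bl.py; python3 tp.py c7.png
```

```text
39 [239. 231.] gx -131.6 r 31 phi(deg from up to +y) 38
43 [257. 247.] gx -132.6 r 33 phi(deg from up to +y) -45
12 [239. 252.] gx -134.2 r 28 phi(deg from up to +y) 134
33 [258. 267.] gx -132.0 r 30 phi(deg from up to +y) -129
head gx -87.86803659147957 -58.395233064612285
[0.4596 0.061  0.097 ] [-0.3 -0.2  0.2]
top 546 gx -24.6 47.5 gy -33.8 30.1
-24 -11.6 20.9
-12 -24.1 45.0
12 -22.7 29.2
20 -19.5 47.5
scene 932 gx -45.6 59.4 gy -35.9 28.9
-24 -26.9 59.4
-12 -30.6 43.9
12 -30.3 43.4
20 -24.7 20.6
```

{"method": "apply_moves", "body": {"rows": [[0,0,0,0,0,-3,1],[0,0,0,0,0,-3,1],[0,0,0,-0.1,-0.7,-3,1],[0,0,0,-0.2,-1.4,-3,1],[0,0,0,-0.2,-2.1,-3,1],[0,0,0,-0.3,-2.8,-3,1],[0,0,0,-0.4,-3.5,-3,1],[0,0,0,-0.5,-4.1,-3,1],[0,0,0,-0.5,-4.5,-3,1],[0,0,0,-0.5,-4.5,-3,1]]}}

```text
t: 14.15
ee_pos: [0.4551, 0.0154, 0.0676]
eef_rot: [0.747, 0.665, -0.0, -0.0]
contact_force: [-0.0, 1.2, 2.1]
grip_width: 0.0004
finger_force: 0.8
```

{"method": "apply_moves", "body": {"rows": [[0,0,0,0,0,3,1],[0,0,0,0,0,4,1],[0,0,0,-3,10,10,1],[0,0,0,-3,20,12,1],[0,0,0,-3,20,12,1],[0,0,0,-3,20,12,1],[0,0,0,-3,20,12,1]]}}

```text
t: 14.85
ee_pos: [0.4256, 0.2197, 0.1891]
eef_rot: [0.746, 0.666, 0.002, 0.0]
contact_force: [0.9, -0.6, -0.5]
grip_width: 0.0003
finger_force: 0.0
```

```bash
python3 bl.py; python3 tp.py c8.png
```

```text
41 [239. 231.] gx -131.5 r 31 phi(deg from up to +y) 38
46 [257. 247.] gx -132.1 r 33 phi(deg from up to +y) -45
14 [239. 252.] gx -134.0 r 28 phi(deg from up to +y) 134
34 [258. 267.] gx -132.1 r 30 phi(deg from up to +y) -129
head gx -88.2717617435032 -57.89463700569648
[0.4254 0.2169 0.1877] [-0.3  0.4  0.3]
top 696 gx -54.6 47.3 gy -34.0 30.1
-24 -20.1 18.7
-12 -28.0 45.0
12 -27.0 45.2
20 -23.6 47.3
scene 945 gx -45.6 59.9 gy -35.5 28.7
-24 -24.7 59.9
-12 -31.0 44.8
12 -29.7 44.3
20 -24.9 20.3
```

View pics/c8.png

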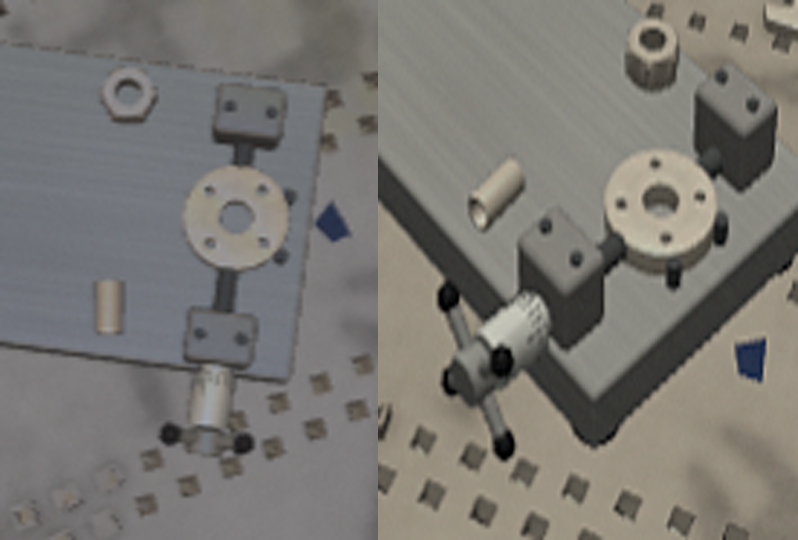

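The final view shows the spindle at (227,290) closed on the flange at (237,217), which rests on both pins and the anvil. The nut and tube are unmoved and the arm is clear. The hub stayed put through the last 90° stroke, so the slip is about 2.8 rad.

```bash
python3 -c "
from workcell import env
print(env.hand_in())"
```

```text
the job is handed in; nothing more can be done
None
```

I handed the job in at about 15 s: the flange is clamped against both stop pins, the ratchet has slipped an estimated 2.8 rad (just under half a turn, worked out from the wheel strokes and hub position), and the nut and tube are undisturbed; no verdict came back.

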